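# Space the slats of the drying rack with the spacer block

### The job

Space the slats of the drying rack evenly: take the yellow spacer from its stand by its black handle and, beginning at the dark slat that is screwed down, press it fully down (shoulders on the slats, flat face against the slat already set) into each of the three gaps in turn, so that it wedges the next slat away to exactly the spacer's width without shifting the slats already set. Then hang the spacer back in its stand, and leave the boxes and the thread spool where they are.

Things in the scene. Friction and masses are not known exactly. Their poses are not given: they have to be found in the camera images.
- rack: Drying rack, fixed: two grey metal rails along its y (outer size 196 x 290 x 70 mm, 72 mm clear each side of the middle line) carry four slats lying along its x. Origin: centre of underside, on the table; z up. Dark slat 0 is screwed down at the -y end, pale slats 1, 2, 3 follow towards +y. Slat tops are 62 mm above the table; between slats it is open down to the table.
- slat0_top (a point): Centre of the top face of the fixed dark slat 0. Every slat is 34 mm wide (y), 18 mm thick, 172 mm long (x). Axes as the rack's. Right gaps are 30 mm: 64 mm from slat centre to slat centre.
- slat1_top (a point): Centre of the top face of pale slat 1. The pale slats cannot tip, turn or come out; they only slide along the rack's y in grooves, stay where they are left, and take about 2.5 N to shift. Each starts 6 to 14 mm short (towards slat 0) of its right place: once the slat before it is set, the gap between the two is 16 to 24 mm.
- slat2_top (a point): Centre of the top face of pale slat 2, same kind as slat 1.
- slat3_top (a point): Centre of the top face of pale slat 3, same kind as slat 1, the last of the row.
- spacer_grip (a point): Middle of the spacer's black handle, the place to grip it from above, across its y (handle 44 mm along x, 26 mm along y, 50 mm high, top 24 mm above this point). Loose, 0.15 kg. Axes: z up, +y towards the wedge side, which must face away from slat 0; it starts within 26 degrees of the rack's yaw. Shoulder plate below: top 26 mm, underside 36 mm under this point.
- spacer_shoulder (a point): Centre of the underside of the yellow shoulder plate (64 x 52 x 10 mm), 36 mm below spacer_grip; level with the slat tops when fully down. Below it hangs the spacer block, 60 mm (x) by 30 mm (y), 52 mm deep: the -y face flat (2 mm chamfer at the foot), upper 18 mm full thickness, lower 34 mm cut to a wedge on the +y side only. Axes as spacer_grip.
- spacer_foot (a point): Point on the spacer's centre plane at foot height, 52 mm below spacer_shoulder. The foot there is only 5 mm thick: it spans y = -13 to -8 mm from this point, near the flat -y face at y = -15 mm. Axes as spacer_grip.
- stand_top (a point): The spacer's plywood stand, fixed (100 x 94 mm, 66 mm high): middle of its slot at the height of the cheeks' tops. The slot runs along x, is 38 mm wide (y), 56 mm deep, open at both ends; cheeks 22 mm thick, 90 mm long. The spacer hangs in it, shoulder plate on the cheeks, spacer_shoulder at this point, its x along the slot, its +y on the stand's +y side.
- box_blue: Bystander: round blue lidded lacquer box, 68 mm across, 66 mm high; origin at centre of its underside.
- box_dot: Bystander: round blue and black lidded lacquer box, 63 mm across, 80 mm high; origin at centre of its underside.
- spool: Bystander: spool of red thread, 40 mm across, 48 mm high; origin at centre of its underside.
Things that resemble listed ones, but are neither listed nor needed, are in the scene too. Leave any orange or pink look-alike of the part that bears stand_top alone.

How it is judged:
On the way, in this order (a step that is already met when the one before it is completed fails the run):
1. the spacer is lifted out of its stand (z of spacer_shoulder in the frame of stand_top above 0.04 m), for 0.1 s.
2. spacer fully down (within 6 mm) in the first gap, all gaps up to it 30 mm within 3 mm (z of spacer_shoulder in the frame of slat0_top below 0.006 m and y of spacer_shoulder in the frame of slat0_top between 0.027 and 0.037 m and x of spacer_shoulder in the frame of slat0_top between -0.05 and 0.05 m and y of slat1_top in the frame of slat0_top between 0.061 and 0.067 m), for 0.1 s.
3. spacer fully down (within 6 mm) in the second gap, all gaps up to it 30 mm within 3 mm (z of spacer_shoulder in the frame of slat1_top below 0.006 m and y of spacer_shoulder in the frame of slat1_top between 0.027 and 0.037 m and x of spacer_shoulder in the frame of slat1_top between -0.05 and 0.05 m and y of slat1_top in the frame of slat0_top between 0.061 and 0.067 m and y of slat2_top in the frame of slat1_top between 0.061 and 0.067 m), for 0.1 s.
4. spacer fully down (within 6 mm) in the third gap, all gaps up to it 30 mm within 3 mm (z of spacer_shoulder in the frame of slat2_top below 0.006 m and y of spacer_shoulder in the frame of slat2_top between 0.027 and 0.037 m and x of spacer_shoulder in the frame of slat2_top between -0.05 and 0.05 m and y of slat1_top in the frame of slat0_top between 0.061 and 0.067 m and y of slat2_top in the frame of slat1_top between 0.061 and 0.067 m and y of slat3_top in the frame of slat2_top between 0.061 and 0.067 m), for 0.1 s.
At the end, for the whole second after the job is handed in: All three gaps between neighbouring slats are 30 mm within 3 mm, and the spacer hangs released, upright (within 0.1 rad) and at rest in its stand, shoulders on the cheeks, within 14 mm of the middle of the slot (y of slat1_top in the frame of slat0_top between 0.061 and 0.067 m and y of slat2_top in the frame of slat1_top between 0.061 and 0.067 m and y of slat3_top in the frame of slat2_top between 0.061 and 0.067 m and distance between spacer_shoulder and stand_top below 0.014 m and angle between spacer_shoulder's own z axis and vertical below 0.1 rad and z of spacer_shoulder in the frame of stand_top between -0.004 and 0.004 m and linear speed of spacer below 0.02 m/s and contact force between the fingers and spacer below 0.1 N); the robot touches nothing.
It fails at once if the blue box is moved by more than 20 mm (distance of box_blue from where it was at the start of the episode above 0.02 m).
It fails at once if the blue and black box is moved by more than 20 mm (distance of box_dot from where it was at the start of the episode above 0.02 m).
It fails at once if the thread spool is moved by more than 20 mm (distance of spool from where it was at the start of the episode above 0.02 m).
It also fails if it takes over 54 s, if anything falls off the work surface, if the arm or the gripper's body presses on something with over 40 N, if the wrist force passes 120 N, or if a joint passes its speed limit or range.

### The arm

A 6-joint arm with a two-finger parallel gripper is mounted at the origin on a cart in front of the work surface, level with it; the furniture and walls round the work are solid. World frame = base frame: x ahead of the robot, y to its left, z up, the work surface at z = 0. Lengths are in m, angles in rad, forces in N, time in s.
With the tool pointing down it reaches from about 0.35 to 0.875 m from the base axis. Payload 4.2 kg.
Tool frame: the origin (TCP) lies on the centre line of the jaws, within the pads' length; the fingertips stand 14 mm ahead of it and the grasp point (between the pads) lies 5 mm behind it (robot.finger_overhang is the distance from the TCP to the fingertips, in m); z points along the fingers, x is the direction in which the jaws open and shut, and the axes are right-handed (so a half turn about z gives the same grasp; the last joint's range is limited). The gripper opens to 85 mm and grips with 20 to 120 N. Pads are 22 mm wide; open, the fingers measure 114 mm over their backs; the gripper's body (76 mm by 85 mm) begins 54 mm behind the grasp point. The pads swing forward as they close: fully open they stand 13 mm farther back than shut.
Start: joints at [1.475, 0.385, 0.008, 0, -1.194, -0.259], TCP at [0.217, 0.586, 0.217] pointing down, gripper open.
Joint ranges: [-3.14, 3.14], [-1.21, 2.06], [-1.07, 1.41], [-3.16, 2.05], [-2.99, -0.16], [-3.1, 3.1]. Speed limits (rad/s): [2.79, 2.79, 3.14, 3.14, 3.14, 3.14].

### API

Orientations are given as a unit quaternion [x, y, z, w].
In Python, from cell import robot, readout, imaging gives the robot as it stands. Calls block until the motion is done:
- robot.move_to(position, orientation): joint-space move of the TCP to a pose.
- robot.movel(position, ori=None, feed=0.15, stop_force=None): straight line of the TCP; ori=None keeps the orientation; feed is the mean speed in m/s. With stop_force (N) it stops when the force on the tool has changed by that much, and returns True; else False.
- robot.goto_joints(angles): joint-space move.
- robot.grip(opening, f_grip=None): finger opening in m; f_grip is the grip in N (None keeps the last); returns when the fingers have stopped.
- robot.sleep(seconds).
- robot.ik(position, orientation): joint angles nearest the present ones, or None.
- readout.state(): the state.
- imaging.get_image(name): name is "scene" or "side" or "wrist"; returns the picture (400x640x3 uint8, red, green, blue); there is no depth.
- imaging.camera_model(name): a dict with "camera_matrix" (3x3 intrinsics, pixels), "world_from_camera" (4x4, takes a point from camera to world coordinates); the wrist camera has in their place "mount" (4x4, takes a point from camera to tool coordinates, whose origin is the TCP and whose axes are the tool frame's). Camera axes: x right, y down, z forward; pixel columns grow to the right and rows downward; lengths in m; the calibration is good to about 2 mm. The wrist camera is an equidistant fisheye: a pixel r from the principal point sees the ray r / f radians off the axis. A picture is of the moment at which its call begins: read the wrist's pose just before it. camera_model takes no time and is no camera call.
A pose or a line that the arm cannot do raises robot.MotionError and nothing moves.
- robot.job_done(): hands the job in, once; it reports no verdict.
The state is a dict: "time_s": time; "joint_positions": joint angles; "qvel": joint speeds; "joint_efforts": joint torques, N m; "tool_pos": TCP position; "tool_rot": TCP orientation; "contact_force": force on the tool from outside, world axes, zero at the start; "wrist_torque": the same for the moment, N m; "grip_width": finger opening in m.
Only numpy, scipy, OpenCV 4.12 (cv2) and the standard library are available. Lean on these libraries where they do the work, as an engineer would, in place of code of your own. Each camera call takes 0.05 s, during which the arm holds its last target.

## Working session

There is one attempt and no reset: what is moved stays moved. The work goes in short steps, each a Python script; the robot and the scene stay as the last script left them, time stands still between calls to the robot, and variables do not carry over. Pictures are saved under pics/ and viewed, and the job is handed in when it is done.

```bash
ls; mkdir -p pics
python3 - <<'E'
from cell import robot, readout, imaging
import cv2,numpy as np
np.set_printoptions(precision=4,suppress=True)
for n in ["scene","side","wrist"]:
    s=readout.state()
    im=imaging.get_image(n); cv2.imwrite(f"pics/{n}0.png",im[:,:,::-1])
    m=imaging.camera_model(n); print(n,m)
    print(s['time_s'],s['tool_pos'],s['tool_rot'])
print(s, robot.finger_overhang)
E
```

```text
pics
scene {'camera_matrix': array([[377.8672,   0.    , 325.2131],
       [  0.    , 377.8672, 200.4616],
       [  0.    ,   0.    ,   1.    ]]), 'world_from_camera': array([[ 0.6816, -0.3452,  0.6452, -0.1072],
       [-0.7317, -0.3085,  0.6079, -0.5907],
       [-0.0108, -0.8864, -0.4628,  0.6145],
       [ 0.    ,  0.    ,  0.    ,  1.    ]])}
0.0 [0.2169 0.5855 0.2162] [-0.5712  0.8208 -0.0007 -0.0009]
side {'camera_matrix': array([[475.2857,   0.    , 329.7401],
       [  0.    , 475.2857, 206.1722],
       [  0.    ,   0.    ,   1.    ]]), 'world_from_camera': array([[ 0.96  , -0.1448,  0.2397,  0.313 ],
       [-0.2798, -0.5302,  0.8004, -0.9048],
       [ 0.0112, -0.8354, -0.5495,  0.7829],
       [ 0.    ,  0.    ,  0.    ,  1.    ]])}
0.05 [0.2169 0.5855 0.2163] [-0.5711  0.8208 -0.0006 -0.0008]
wrist {'camera_matrix': array([[309.7069,   0.    , 317.8813],
       [  0.    , 309.7069, 203.8126],
       [  0.    ,   0.    ,   1.    ]]), 'mount': array([[ 1.    , -0.0012,  0.0005,  0.0004],
       [ 0.0009,  0.9447,  0.3279, -0.0833],
       [-0.0008, -0.3279,  0.9447, -0.1548],
       [ 0.    ,  0.    ,  0.    ,  1.    ]])}
0.1 [0.2169 0.5856 0.2163] [-0.5712  0.8208 -0.0006 -0.0008]
{'time_s': 0.1, 'joint_positions': array([ 1.4746,  0.3855,  0.0068, -0.0004, -1.194 , -0.2586]), 'qvel': array([-0.0002, -0.0012,  0.0035,  0.0018,  0.0013,  0.0008]), 'joint_efforts': array([ -0.    , -39.3315,  18.8931,   4.1979,  -0.0025,   0.    ]), 'tool_pos': array([0.2169, 0.5856, 0.2163]), 'tool_rot': array([-0.5712,  0.8208, -0.0006, -0.0008]), 'contact_force': array([-0.019 , -0.0583,  0.4253]), 'wrist_torque': array([-0.0259,  0.0002, -0.0325]), 'grip_width': 0.08539996850721414} 0.014
```

View pics/scene0.png

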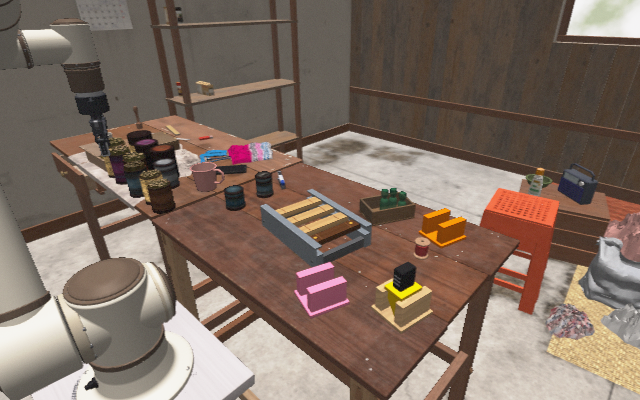

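View pics/side0.png

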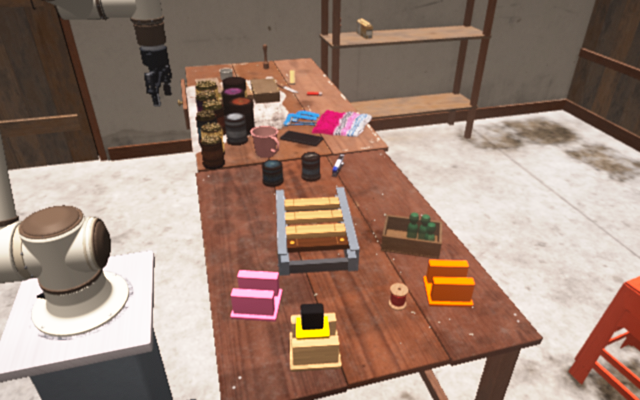

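View pics/wrist0.png

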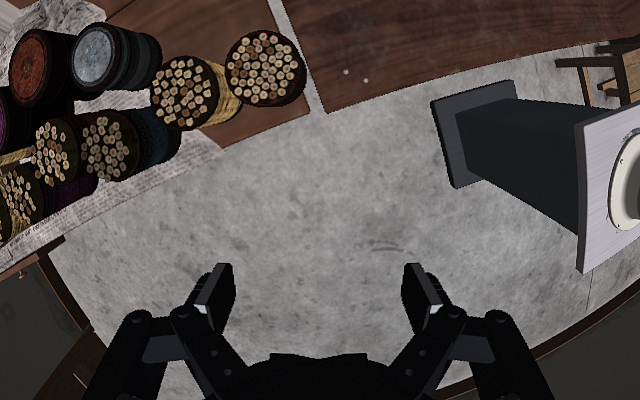

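The scene camera shows the plywood stand holding the yellow spacer with its black handle at about (404,295). A pink look-alike stand is at (321,290) and an orange one at (444,228). The rack is at (317,225) with the dark slat on the near side. The spool is at (422,247), and the boxes are at (235,196) and (264,184). In the side camera the stand is at (315,345) and the rack at (316,232).

I'll zoom in on these areas.

Run:
```python
import cv2
a=cv2.imread("pics/scene0.png");b=cv2.imread("pics/side0.png")
cv2.imwrite("pics/c1.png",cv2.resize(a[180:340,250:450],None,fx=4,fy=4,interpolation=cv2.INTER_CUBIC)[:600])
cv2.imwrite("pics/c2.png",cv2.resize(b[180:280,250:390],None,fx=5.7,fy=5.7,interpolation=cv2.INTER_CUBIC))
cv2.imwrite("pics/c3.png",cv2.resize(b[295:375,270:370],None,fx=7,fy=7,interpolation=cv2.INTER_CUBIC))
```

```text
(no output)
```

View pics/c1.png

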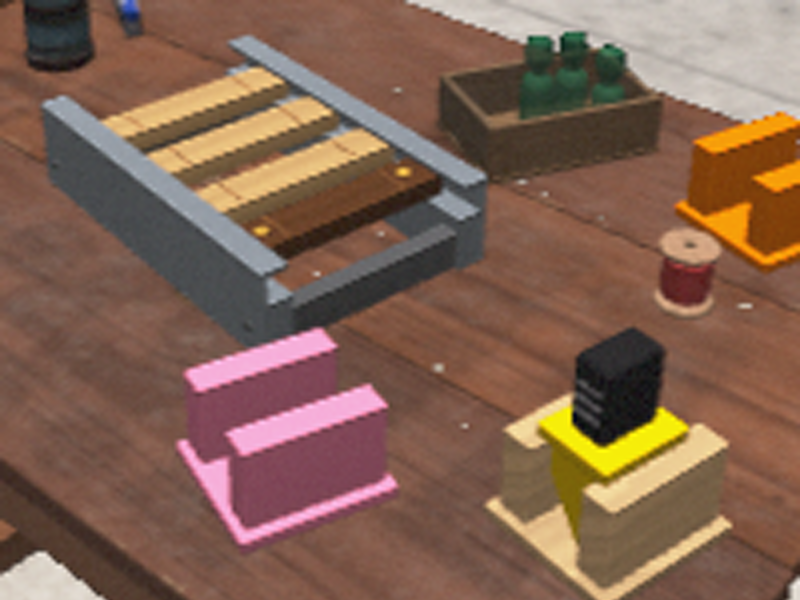

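View pics/c2.png

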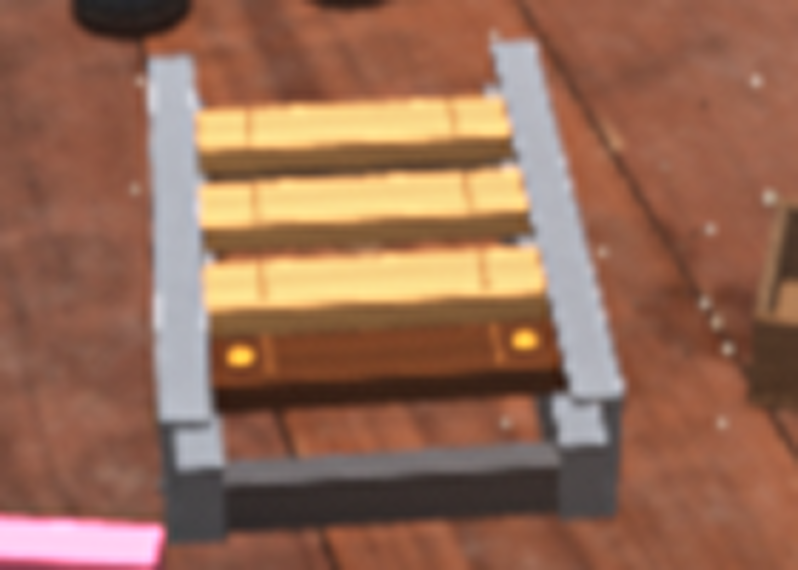

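View pics/c3.png

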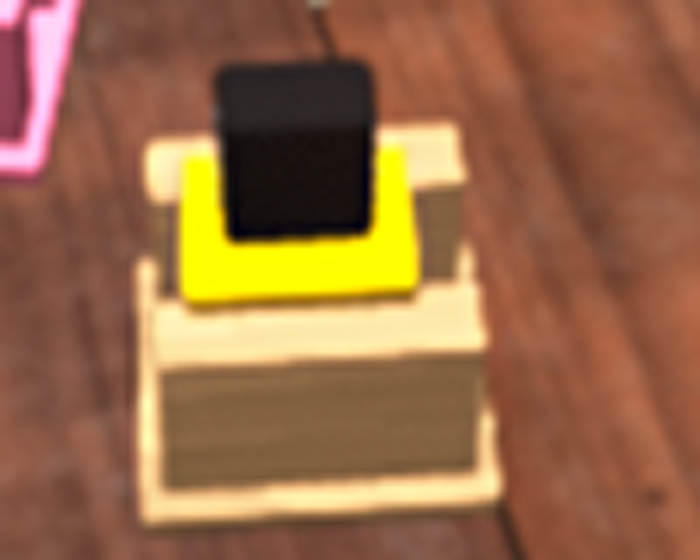

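```bash
cat > h.py <<'E'
import numpy as np,cv2
from cell import robot, readout, imaging
from scipy.spatial.transform import Rotation as R
np.set_printoptions(precision=4,suppress=True)
def bp(n,uv,z):
    m=imaging.camera_model(n);T=m['world_from_camera']
    uv=np.atleast_2d(np.array(uv,float))
    d=np.c_[uv,np.ones(len(uv))]@np.linalg.inv(m['camera_matrix']).T@T[:3,:3].T
    o=T[:3,3]
    return o+d*((np.broadcast_to(z,len(uv))-o[2])/d[:,2])[:,None]
def wristT(s):
    m=imaging.camera_model('wrist');W=np.eye(4)
    W[:3,:3]=R.from_quat(s['tool_rot']).as_matrix();W[:3,3]=s['tool_pos']
    return W@m['mount'],m['camera_matrix']
def bpw(T,K,uv,z):
    uv=np.atleast_2d(np.array(uv,float))
    p=(uv-K[:2,2])/K[0,0];r=np.linalg.norm(p,axis=1)+1e-12
    d=np.c_[p*(np.sin(r)/r)[:,None],np.cos(r)]@T[:3,:3].T
    return T[:3,3]+d*((np.broadcast_to(z,len(uv))-T[2,3])/d[:,2])[:,None]
def pjw(T,K,X):
    c=(np.atleast_2d(X)-T[:3,3])@T[:3,:3]
    th=np.arctan2(np.linalg.norm(c[:,:2],axis=1),c[:,2])
    return K[:2,2]+K[0,0]*c[:,:2]*(th/np.linalg.norm(c[:,:2],axis=1))[:,None]
def pj(n,X):
    m=imaging.camera_model(n);T=m['world_from_camera'];c=(np.atleast_2d(X)-T[:3,3])@T[:3,:3]
    q=c@m['camera_matrix'].T
    return q[:,:2]/q[:,2:]
# tool down with tool x axis at world angle a: 
def down(a):
    return R.from_matrix(np.array([[np.cos(a),np.sin(a),0],[np.sin(a),-np.cos(a),0],[0,0,-1]])).as_quat()
E
python3 - <<'E'
from h import *
o=np.array([250,180]);
px=np.array([(150,57),(540,42),(625,390),(160,422),(192,55),(495,42),(570,395),(213,420)])/5.7+o
print("railtop",bp('side',px,.07))
px=np.array([(240,355),(525,340)])/5.7+o; print("screws",bp('side',px,.062))
o=np.array([270,295])
px=np.array([(145,140),(458,125),(485,345),(158,365)])/7+o; print("stand",bp('side',px,.066))
px=np.array([(218,65),(370,62)])/7+o; print("handle far top",bp('side',px,.066+.06))
px=np.array([(180,295),(418,290)])/7+o; print("plate near top",bp('side',px,.076))
o=np.array([250,180])
print("scene stand",bp('scene',np.array([(505,432),(728,435),(585,495)])/4+o,.066))
print("scene plate",bp('scene',np.array([(540,428),(605,475),(690,430)])/4+o,.076))
print("spool",bp('scene',(422,257),0),"blue",bp('scene',[(235,207),(264,194)],0))
E
```

```text
railtop [[ 0.4996  0.2553  0.07  ]
 [ 0.6939  0.2178  0.07  ]
 [ 0.6417 -0.0629  0.07  ]
 [ 0.4486 -0.0317  0.07  ]
 [ 0.5204  0.2517  0.07  ]
 [ 0.6717  0.2238  0.07  ]
 [ 0.6182 -0.06    0.07  ]
 [ 0.47   -0.0362  0.07  ]]
screws [[ 0.4923  0.014   0.062 ]
 [ 0.6147 -0.0086  0.062 ]]
stand [[ 0.4364 -0.2262  0.066 ]
 [ 0.5258 -0.2451  0.066 ]
 [ 0.5093 -0.3248  0.066 ]
 [ 0.4223 -0.3074  0.066 ]]
handle far top [[ 0.4512 -0.2613  0.126 ]
 [ 0.4915 -0.2714  0.126 ]]
plate near top [[ 0.4317 -0.294   0.076 ]
 [ 0.4946 -0.3098  0.076 ]]
scene stand [[ 0.4312 -0.2323  0.066 ]
 [ 0.5099 -0.3225  0.066 ]
 [ 0.4195 -0.2913  0.066 ]]
scene plate [[ 0.4365 -0.2507  0.076 ]
 [ 0.429  -0.2962  0.076 ]
 [ 0.4887 -0.3106  0.076 ]]
spool [[ 0.6819 -0.2062  0.    ]] blue [[0.5085 0.4136 0.    ]
 [0.6379 0.4176 0.    ]]
```

Run:
```python
from h import *
s=readout.state()
a=np.pi/2-0.185
q=[robot.ik([.571,.096,.30],down(a)),robot.ik([.472,-.277,.24],down(a))]
print(q)
robot.movel([.217,.586,.33])
robot.goto_joints(q[0]); robot.sleep(.2)
s=readout.state();im=imaging.get_image('wrist');cv2.imwrite("pics/w1.png",im[:,:,::-1]);T,K=wristT(s);np.savez('w1.npz',T=T,K=K)
print(s['time_s'],s['tool_pos'])
robot.goto_joints(q[1]); robot.sleep(.2)
s=readout.state();im=imaging.get_image('wrist');cv2.imwrite("pics/w2.png",im[:,:,::-1]);T,K=wristT(s);np.savez('w2.npz',T=T,K=K)
print(s['time_s'],s['tool_pos'],s['contact_force'])
```

```text
[array([ 0.4462,  0.2605,  0.034 ,  0.    , -1.3443, -2.202 ]), array([-0.2344,  0.2365, -0.1476,  0.    , -1.1867, -1.5214])]
3.4167 [0.5709 0.0966 0.3   ]
5.1167 [ 0.4726 -0.2762  0.2401] [0.1051 0.2523 0.3695]
```

View pics/w1.png

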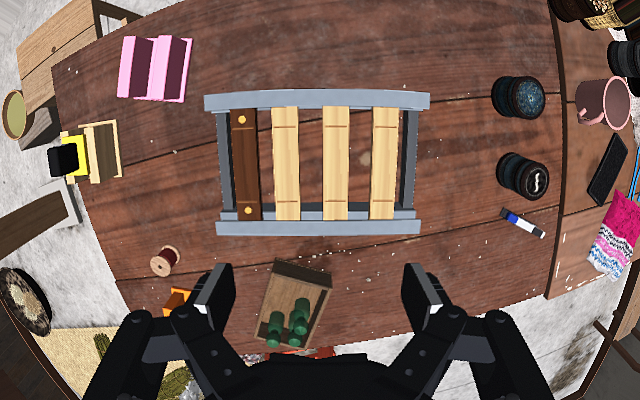

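View pics/w2.png

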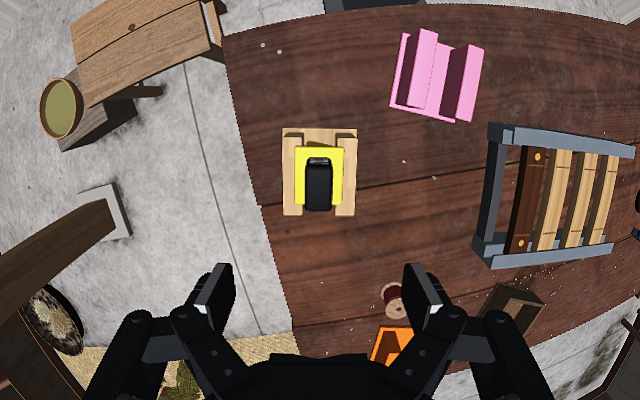

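Wrist view 1 shows the rack seen from above, with the dark slat at (244,164) and the pale slats at about (286,163), (336,163) and (384,163). Wrist view 2 shows the spacer in the plywood stand: handle at (319,184), yellow plate at (318,176) and cheeks at (291,176) and (346,172). The pink decoy is at (437,75) and the orange one at (390,345). I'll crop both for measurement.

Run:
```python
import cv2
a=cv2.imread("pics/w1.png");b=cv2.imread("pics/w2.png")
def crop(im,x0,y0,x1,y1,f,n,step):
    c=cv2.resize(im[y0:y1,x0:x1],None,fx=f,fy=f,interpolation=cv2.INTER_CUBIC)
    for x in range((x0//step+1)*step,x1,step): cv2.putText(c,str(x),(int((x-x0)*f)-10,10),0,.35,(0,255,0),1); cv2.line(c,(int((x-x0+.5)*f),12),(int((x-x0+.5)*f),18),(0,255,0),1)
    for y in range((y0//step+1)*step,y1,step): cv2.putText(c,str(y),(0,int((y-y0+.5)*f)+4),0,.35,(0,255,0),1); cv2.line(c,(26,int((y-y0+.5)*f)),(32,int((y-y0+.5)*f)),(0,255,0),1)
    cv2.imwrite(n,c)
crop(a,195,80,440,245,3.26,"pics/c4.png",10)
crop(b,270,115,370,230,5.2,"pics/c5.png",10)
```

```text
(no output)
```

View pics/c4.png

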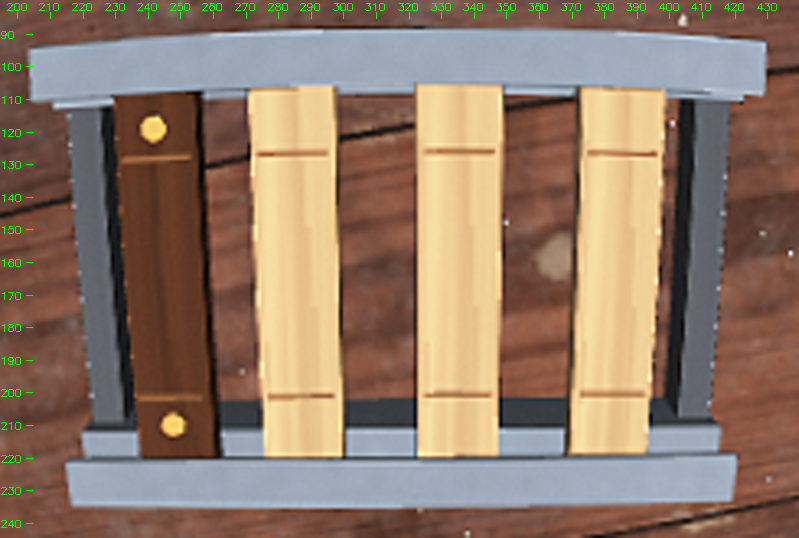

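View pics/c5.png

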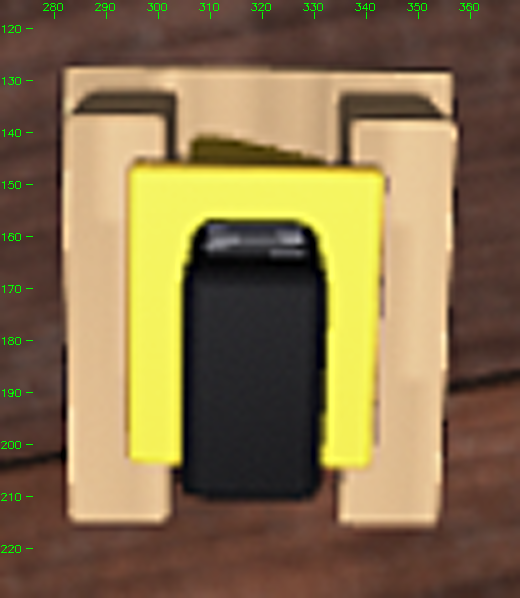

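Run:
```python
from h import *
from scipy.optimize import least_squares
d=np.load('w1.npz');T,K=d['T'],d['K']
P=lambda l:(np.array(l,float)+.5)/3.26-.5+np.array([195,80])
rail=P([(30,48),(766,41),(733,500),(71,508)])
W=bpw(T,K,rail,.07);print("rail corners",W); 
print("len",np.linalg.norm(W[0]-W[1]),np.linalg.norm(W[2]-W[3]),"wid",np.linalg.norm(W[0]-W[3]),np.linalg.norm(W[1]-W[2]))
M=np.array([(-.098,-.145),(-.098,.145),(.098,.145),(.098,-.145)])
def f(p):
    c,s=np.cos(p[2]),np.sin(p[2]);X=M@np.array([[c,s],[-s,c]])+p[:2]
    return (pjw(T,K,np.c_[X,np.full(4,.07)])-rail).ravel()
r=least_squares(f,[.571,.096,-.185]);print("rack",r.x,f(r.x).reshape(-1,2))
p=r.x;c,s=np.cos(p[2]),np.sin(p[2])
def loc(uv,z):
    w=bpw(T,K,P(uv),z)[:,:2]-p[:2]; return w@np.array([[c,-s],[s,c]])
for nm,e in [("s0L",[(115,95),(138,457)]),("s0R",[(200,95),(215,457)]),("s1L",[(249,90),(263,456)]),("s1R",[(335,88),(343,456)]),("s2L",[(416,86),(418,456)]),("s2R",[(502,86),(498,456)]),("s3L",[(581,88),(569,453)]),("s3R",[(665,90),(648,453)]),("screw",[(153,129),(173,425)])]:
    print(nm,loc(e,.062)*1000)
# stand
d=np.load('w2.npz');T2,K2=d['T'],d['K']
P2=lambda l:(np.array(l,float)+.5)/5.2-.5+np.array([270,115])
# stand cheek tops z=.066: outer corners
sc=P2([(70,113),(456,118),(438,526),(68,522)])
W=bpw(T2,K2,sc,.066);print("stand",W,"sides",np.linalg.norm(W-np.roll(W,-1,0),axis=1))
M2=np.array([(-.045,-.041),(-.045,.041),(.045,.041),(.045,-.041)])
def fit(uv,M,z,p0):
    def f(p):
        c,s=np.cos(p[2]),np.sin(p[2]);X=M@np.array([[c,s],[-s,c]])+p[:2]
        return (pjw(T2,K2,np.c_[X,np.full(len(M),z)])-uv).ravel()
    r=least_squares(f,p0);return r.x,f(r.x).reshape(-1,2)
print("stand",fit(sc,M2,.066,[.472,-.277,-.18]))
pl=P2([(132,163),(384,166),(370,469),(129,463)])
W=bpw(T2,K2,pl,.076);print("plate sides",np.linalg.norm(W-np.roll(W,-1,0),axis=1))
print("plate",fit(pl,np.array([(-.032,-.026),(-.032,.026),(.032,.026),(.032,-.026)]),.076,[.472,-.277,-.18]))
h=P2([(184,497),(320,497),(186,270),(326,270)])
print("handle top",bpw(T2,K2,h,.126))
# slot edges
sl=P2([(165,115),(350,120),(171,522),(338,522)]);print("slot",bpw(T2,K2,sl,.066))
```

```text
rail corners [[ 0.4461 -0.0282  0.07  ]
 [ 0.4963  0.2541  0.07  ]
 [ 0.6872  0.2208  0.07  ]
 [ 0.638  -0.0635  0.07  ]]
len 0.28673386241870635 0.2884536782493606 wid 0.1951457181606361 0.19369305474256188
rack [ 0.5671  0.0958 -0.175 ] [[-1.2994 -0.243 ]
 [ 1.0824 -0.5464]
 [ 0.5658  0.9301]
 [-0.2936  0.2317]]
s0L [[ -76.0036 -111.1446]
 [  76.775  -113.3293]]
s0R [[-73.9786 -76.6944]
 [ 76.8194 -79.2586]]
s1L [[-75.0588 -57.3051]
 [ 76.4367 -58.5186]]
s1R [[-74.7592 -23.9759]
 [ 76.6392 -24.5808]]
s2L [[-75.0622   7.0705]
 [ 76.9154   6.9327]]
s2R [[-75.1285  40.1003]
 [ 77.3053  40.6346]]
s3L [[-74.9296  70.9103]
 [ 76.3666  70.8969]]
s3R [[-75.3276 104.6034]
 [ 76.9378 105.4794]]
screw [[-61.5094 -96.1816]
 [ 62.1967 -96.3633]]
stand [[ 0.4186 -0.3045  0.066 ]
 [ 0.4341 -0.2268  0.066 ]
 [ 0.5221 -0.2441  0.066 ]
 [ 0.5062 -0.3241  0.066 ]] sides [0.0792 0.0897 0.0815 0.0898]
stand (array([ 0.4703, -0.2748, -0.2023]), array([[-1.4993, -0.3267],
       [ 1.1362,  0.1508],
       [ 0.3972,  0.3665],
       [-0.0097, -0.0768]]))
plate sides [0.0503 0.0641 0.0507 0.0634]
plate (array([ 0.4661, -0.275 , -0.208 ]), array([[-0.914 , -0.3935],
       [ 0.7244,  0.2228],
       [ 0.6943,  0.0845],
       [-0.4989,  0.166 ]]))
handle top [[ 0.4836 -0.291   0.126 ]
 [ 0.4881 -0.2671  0.126 ]
 [ 0.4432 -0.2825  0.126 ]
 [ 0.4476 -0.2591  0.126 ]]
slot [[ 0.4228 -0.2854  0.066 ]
 [ 0.4308 -0.2484  0.066 ]
 [ 0.5103 -0.3017  0.066 ]
 [ 0.517  -0.2657  0.066 ]]
```

The rack fit gives a yaw of about -0.176 with slat 0 at y = -96 mm in the rack frame. The pale slats sit at about -41, +24 and +88 mm, so each is 8 to 9 mm short, which matches the description.

For the grasp target, the candidates are the plywood stand with the yellow and black spacer at w2 (319,184), the pink stand at (437,75) and the orange stand at (390,345). I choose the plywood one, and crop c5 confirms it.

Run:
```python
from h import *
a=np.pi/2-.205
robot.move_to([.4675,-.2755,.16],down(a))
robot.movel([.4675,-.2755,.099],feed=.1)
robot.sleep(.1); s=readout.state(); print(s['time_s'],s['tool_pos'],s['contact_force'])
robot.grip(.015,f_grip=80)
s=readout.state(); print(s['time_s'],s['tool_pos'],s['grip_width'],s['contact_force'])
robot.movel([.4675,-.2755,.21],feed=.12)
robot.sleep(.1)
s=readout.state(); print(s['time_s'],s['tool_pos'],s['grip_width'],s['contact_force'])
for n in ['side','wrist']:
    cv2.imwrite(f"pics/g_{n}.png",imaging.get_image(n)[:,:,::-1])
a=cv2.imread("pics/g_side.png")[150:390,200:440];b=cv2.imread("pics/g_wrist.png")[100:400,170:470]
cv2.imwrite("pics/g.png",np.hstack([cv2.resize(a,(400,400)),cv2.resize(b,(400,400))]))
```

```text
6.4417 [ 0.4683 -0.2758  0.1001] [-0.5754  0.4257  0.495 ]
7.025 [ 0.4678 -0.2755  0.0994] 0.023764284974317075 [-0.3592  1.3291  2.4363]
8.2 [ 0.467  -0.2753  0.2089] 0.023597957472632918 [-0.8677 -0.3022 -1.3907]
```

View pics/g.png

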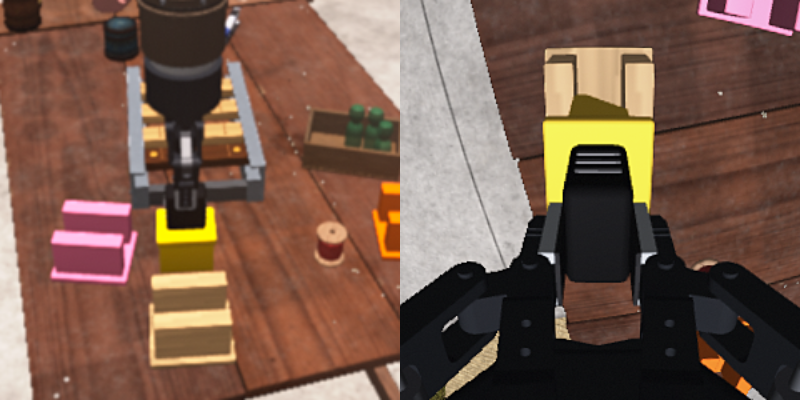

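The spacer is held square in the jaws, with its flat face towards the dark slat and the wedge on +y. The stand slot is empty. Next I'll lower it partly into gap 1 and touch slat 0 to set the y reference.

```bash
cat >> h.py <<'E'
YAW=-.176; RC=np.array([.569,.0958]); A=np.pi/2+YAW
EX=np.array([np.cos(YAW),np.sin(YAW)]);EY=np.array([-np.sin(YAW),np.cos(YAW)])
def rk(x,y,z): return np.r_[RC+x*EX+y*EY,z]
def torack(p): d=np.array(p[:2])-RC; return np.array([d@EX,d@EY,p[2]])*1000
def st(t=""):
    s=readout.state();print(t,"t=%.2f"%s['time_s'],torack(s['tool_pos']),"F",np.r_[s['contact_force'][:2]@EX,s['contact_force'][:2]@EY,s['contact_force'][2]],"w",s['grip_width']);return s
E
python3 - <<'E'
from h import *
robot.move_to(rk(0,-.060,.22),down(A)); 
robot.movel(rk(0,-.060,.155),feed=.12); robot.sleep(.1); st("above")
print(robot.movel(rk(0,-.060,.1374),feed=.03,stop_force=6)); robot.sleep(.1); st("in 10mm")
print(robot.movel(rk(0,-.070,.1374),feed=.02,stop_force=3)); st("touch")
E
```

```text
above t=10.32 [  0.8303 -59.8908 156.1645] F [-0.1286 -0.2162 -0.4759] w 0.023407457464113473
False
in 10mm t=11.16 [  0.1835 -59.9192 137.6119] F [-0.6833 -0.0823 -1.3524] w 0.023607541170847745
True
touch t=11.53 [  0.0118 -65.1891 137.1267] F [-0.7746  1.9862 -0.953 ] w 0.024130657369208268
```

Run:
```python
from h import *
robot.movel(rk(0,-.0647,.1374),feed=.02); robot.sleep(.1); st("backoff")
print(robot.movel(rk(0,-.0647,.0915),feed=.04,stop_force=20)); st("down"); robot.sleep(.2); st("down")
cv2.imwrite("pics/d1.png",np.hstack([cv2.resize(imaging.get_image(n)[y:y+160,x:x+160,::-1],(400,400)) for n,x,y in [('side',240,150),('scene',230,150)]]))
```

```text
backoff t=11.88 [ -0.1398 -64.7298 137.1402] F [ 0.1067  1.5516 -0.7392] w 0.023700654206165774
True
down t=12.88 [  0.2805 -64.3442  95.4048] F [-0.5913  0.2886  3.8757] w 0.02401080469171961
down t=13.08 [  0.2795 -64.3219  95.4074] F [-1.7543  0.2454  4.471 ] w 0.02387909957517294
```

View pics/d1.png

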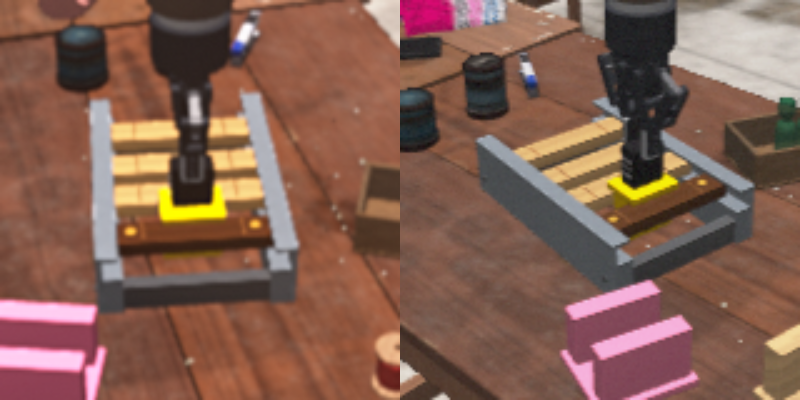

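The spacer is fully down in gap 1: the shoulder is at the expected height, with TCP z at 95.4 mm against 95.4 predicted. Slat 1 is pushed clear in both views. On to gap 2.

Run:
```python
from h import *
robot.movel(rk(0,-.0643,.168),feed=.1); st("up")
robot.movel(rk(0,.0003,.168),feed=.15); robot.sleep(.1); st("over2")
# measure slat edges check
s=readout.state(); im=imaging.get_image('wrist'); cv2.imwrite("pics/w3.png",im[:,:,::-1]);T,K=wristT(s);np.savez('w3.npz',T=T,K=K)
cv2.imwrite("pics/d2.png",cv2.resize(im[100:350,120:520,::-1],None,fx=2,fy=2,interpolation=cv2.INTER_CUBIC))
```

```text
up t=14.06 [ -0.6842 -64.545  167.1015] F [-0.51    0.1606 -1.861 ] w 0.023907653602920083
over2 t=14.74 [ -0.2721  -0.4965 167.7747] F [-0.889   0.0292 -2.1258] w 0.023800828180013996
```

View pics/d2.png

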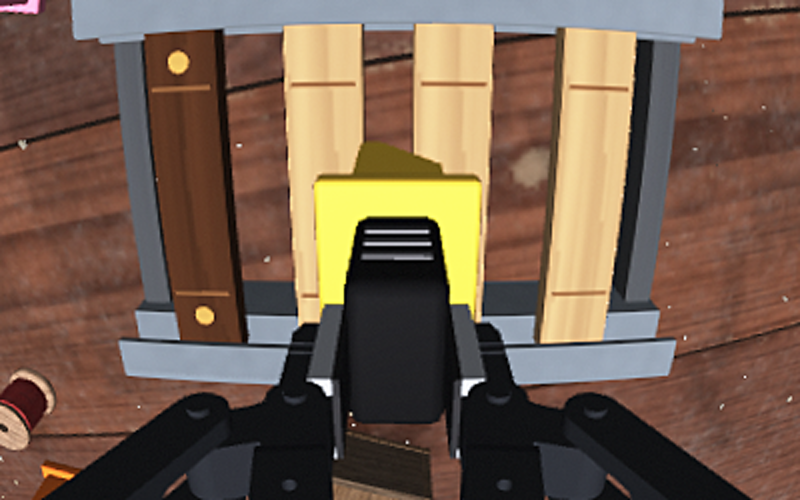

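Run:
```python
from h import *
d=np.load('w3.npz');T,K=d['T'],d['K']
im=cv2.imread('pics/w3.png')
P=lambda l:(np.array(l,float)+.5)/2-.5+np.array([120,100])
# horizontal gradient along crop row ~ 60 -> image row
for row in (125,135,148):
    g=cv2.GaussianBlur(im,(0,0),.8)[row-1:row+2].mean(0).astype(float).sum(1)
    gr=np.gradient(g); idx=[i for i in range(185,445) if abs(gr[i])>25 and abs(gr[i])==max(abs(gr[max(0,i-3):i+4]))]
    w=bpw(T,K,[(i,row) for i in idx],.062)
    print(row,[(i,int(gr[i]),round(torack(p)[1],1)) for i,p in zip(idx,w)])
```

```text
125 [(190, -72, np.float64(-114.0)), (206, 42, np.float64(-98.5)), (211, -38, np.float64(-93.8)), (227, -46, np.float64(-79.0)), (232, 70, np.float64(-74.5)), (261, 153, np.float64(-49.0)), (300, -142, np.float64(-15.9)), (327, 111, np.float64(6.7)), (366, -132, np.float64(39.6)), (402, 138, np.float64(71.0)), (437, -189, np.float64(103.5))]
135 [(191, -70, np.float64(-113.6)), (205, 92, np.float64(-100.0)), (212, -93, np.float64(-93.4)), (228, -40, np.float64(-78.6)), (232, 89, np.float64(-74.9)), (262, 145, np.float64(-48.4)), (300, -115, np.float64(-16.0)), (327, 112, np.float64(6.7)), (366, -135, np.float64(39.8)), (401, 136, np.float64(70.5)), (437, -194, np.float64(104.1))]
148 [(192, -75, np.float64(-113.7)), (228, -42, np.float64(-79.2)), (233, 94, np.float64(-74.7)), (262, 117, np.float64(-48.8)), (301, -132, np.float64(-15.3)), (326, 108, np.float64(5.9)), (365, -110, np.float64(39.3)), (400, 130, np.float64(70.2)), (436, -182, np.float64(104.0)), (444, 75, np.float64(111.9))]
```

Slat 1 is now 64.1 mm from slat 0 by the wrist camera. I'll press into gap 2.

Run:
```python
from h import *
robot.movel(rk(0,.0002,.155),feed=.1); robot.sleep(.15); st("pre")
print(robot.movel(rk(0,.0002,.0915),feed=.045,stop_force=20)); st("down2"); robot.sleep(.2); st("down2")
robot.movel(rk(0,.0000,.168),feed=.1)
robot.movel(rk(0,.0642,.168),feed=.15); robot.sleep(.2); s=st("over3")
im=imaging.get_image('wrist');cv2.imwrite('pics/w4.png',im[:,:,::-1]);T,K=wristT(s)
cv2.imwrite("pics/d3.png",cv2.resize(im[100:350,100:500,::-1],None,fx=2,fy=2,interpolation=cv2.INTER_CUBIC))
im=im[:,:,::-1]
for row in (125,135,148):
    g=cv2.GaussianBlur(im,(0,0),.8)[row-1:row+2].mean(0).astype(float).sum(1)
    gr=np.gradient(g); idx=[i for i in range(120,445) if abs(gr[i])>25 and abs(gr[i])==max(abs(gr[max(0,i-3):i+4]))]
    w=bpw(T,K,[(i,row) for i in idx],.062)
    print(row,[(i,int(gr[i]),round(float(torack(p)[1]),1)) for i,p in zip(idx,w)])
```

```text
pre t=15.22 [  0.2969   0.1074 155.4272] F [-0.2375  0.338  -1.2339] w 0.023467126217636473
True
down2 t=16.47 [-0.3949 -0.2168 95.35  ] F [-0.8887  0.689   3.666 ] w 0.023776813403890904
down2 t=16.67 [-0.3976 -0.2544 95.3427] F [-0.8109  1.1626  4.7431] w 0.023869107501574637
over3 t=18.32 [ -0.0428  63.3042 168.0476] F [-0.8662 -0.1281 -2.0344] w 0.024179568645680934
125 [(134, -100, -111.6), (163, -41, -78.7), (171, 80, -70.2), (192, 119, -48.9), (227, -158, -15.7), (262, 135, 15.3), (301, -163, 48.4), (329, 148, 71.9), (368, -133, 104.8), (379, -89, 114.3), (385, 83, 119.5), (401, -33, 133.7)]
135 [(128, 26, -120.0), (135, -46, -111.5), (144, 151, -100.8), (152, -151, -91.7), (164, -44, -78.5), (172, 65, -69.9), (193, 150, -48.5), (228, -157, -15.3), (257, -25, 10.6), (262, 104, 15.0), (301, -159, 48.3), (329, 141, 71.9), (367, -106, 104.2), (379, -72, 114.6), (385, 75, 119.8), (400, -32, 133.2)]
148 [(129, 35, -120.4), (136, -37, -111.8), (165, -41, -78.6), (172, 82, -71.1), (194, 118, -48.5), (229, -156, -15.0), (234, 29, -10.4), (263, 127, 15.5), (301, -144, 48.2), (329, 111, 72.0), (367, -158, 104.5), (379, -48, 115.0), (384, 86, 119.4), (399, -36, 132.9)]
```

View pics/d3.png

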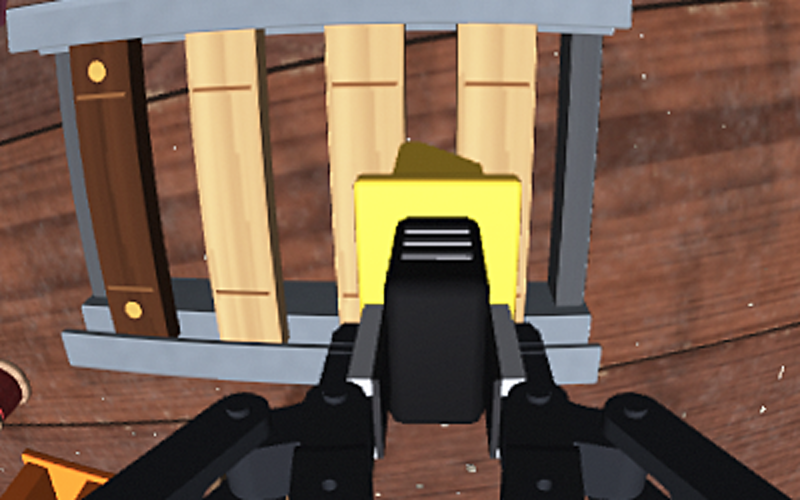

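After gap 2 the slat centres are at about -32.0 and +31.8 mm, so the gaps are right. Gap 3 is next.

Run:
```python
from h import *
robot.movel(rk(0,.0643,.155),feed=.1); robot.sleep(.2); st("pre")
print(robot.movel(rk(0,.0643,.0915),feed=.045,stop_force=20)); st("down3"); robot.sleep(.2); st("down3")
robot.movel(rk(0,.0640,.168),feed=.1)
robot.movel(rk(0,.0640,.23),feed=.2)
robot.move_to(rk(0,0,.30),down(A)); robot.sleep(.2); s=st("check")
im=imaging.get_image('wrist');cv2.imwrite('pics/w5.png',im[:,:,::-1]);T,K=wristT(s)
cv2.imwrite("pics/d4.png",cv2.resize(im[60:310,120:520,::-1],None,fx=2,fy=2,interpolation=cv2.INTER_CUBIC))
im=im[:,:,::-1]
for row in (120,130,140):
    g=cv2.GaussianBlur(im,(0,0),.8)[row-1:row+2].mean(0).astype(float).sum(1)
    gr=np.gradient(g); idx=[i for i in range(210,445) if abs(gr[i])>25 and abs(gr[i])==max(abs(gr[max(0,i-3):i+4]))]
    w=bpw(T,K,[(i,row) for i in idx],.062)
    print(row,[(i,int(gr[i]),round(float(torack(p)[1]),1)) for i,p in zip(idx,w)])
```

```text
pre t=18.86 [  0.257   64.3647 155.4628] F [ 0.0423 -0.295  -0.449 ] w 0.023641634635521172
True
down3 t=20.11 [-0.3872 63.9068 95.3398] F [-0.3596 -0.212   3.2275] w 0.023624332964748126
down3 t=20.31 [-0.3954 63.8873 95.3106] F [-0.7252  0.3685  4.7347] w 0.023861317526191663
check t=22.32 [ -0.6847   0.2389 297.7766] F [-0.0371 -0.4705 -1.1246] w 0.023733092705847548
120 [(227, -91, -117.6), (231, 43, -112.2), (239, 132, -101.5), (246, -133, -92.2), (258, 76, -76.6), (279, 136, -49.6), (306, -114, -15.7), (330, 172, 14.3), (356, -149, 47.0), (380, 156, 77.7), (406, -176, 112.1), (420, -36, 131.2)]
130 [(217, 29, -132.1), (227, -93, -118.3), (232, 63, -111.5), (259, 71, -75.7), (280, 153, -48.6), (306, -131, -15.7), (330, 125, 14.4), (356, -135, 47.3), (380, 124, 78.2), (405, -190, 111.3), (420, -38, 131.9)]
140 [(218, 39, -131.5), (228, -91, -117.6), (259, 82, -76.1), (279, 144, -50.2), (306, -136, -15.8), (330, 122, 14.5), (355, -118, 46.3), (380, 158, 78.6), (405, -199, 112.0)]
```

View pics/d4.png

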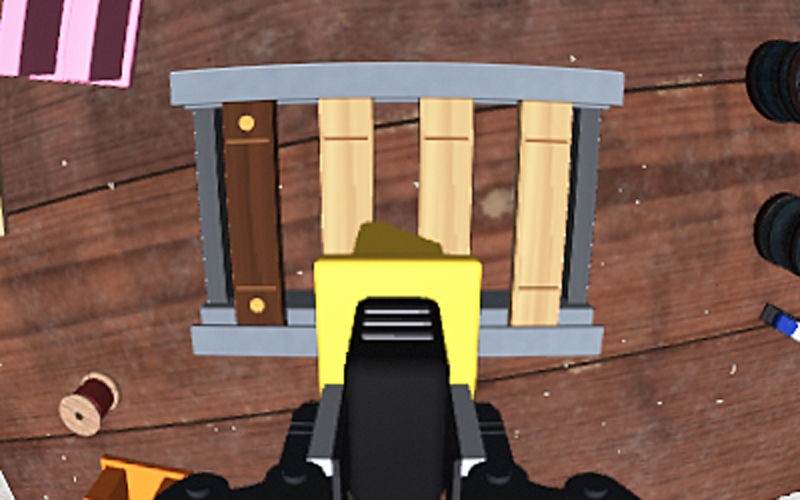

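All three gaps read about 64 mm centre to centre: 63.3 and 64.3 mm in this coarse view, with seated spacer spacings of 64.1 and 64.1 mm from the arm. I'll return the spacer to the stand and check above the slot first.

Run:
```python
from h import *
a=np.pi/2-.203
robot.move_to([.472,-.2755,.21],down(a)); robot.sleep(.2)
s=readout.state(); print(s['time_s'],s['tool_pos'])
im=imaging.get_image('side');im2=imaging.get_image('scene');im3=imaging.get_image('wrist')
cv2.imwrite("pics/e1.png",np.hstack([cv2.resize(im[260:380,260:380,::-1],(400,400),interpolation=cv2.INTER_CUBIC),cv2.resize(im2[220:340,340:460,::-1],(400,400),interpolation=cv2.INTER_CUBIC)]))
cv2.imwrite("pics/e2.png",cv2.resize(im3[80:280,220:420,::-1],(600,600)))
```

```text
24.0333 [ 0.4727 -0.2748  0.2102]
```

View pics/e1.png

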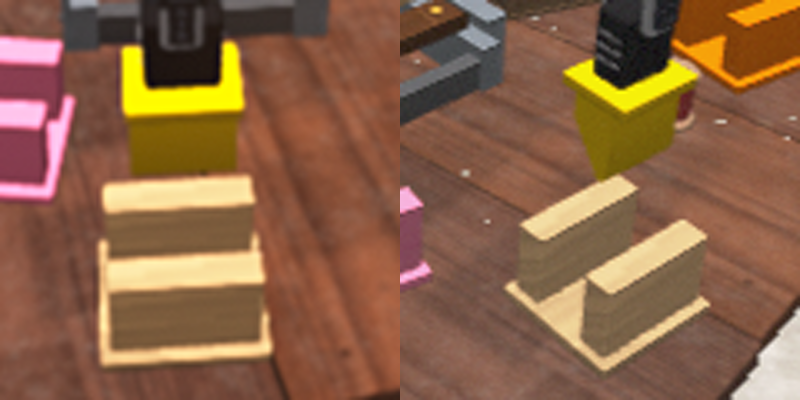

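View pics/e2.png

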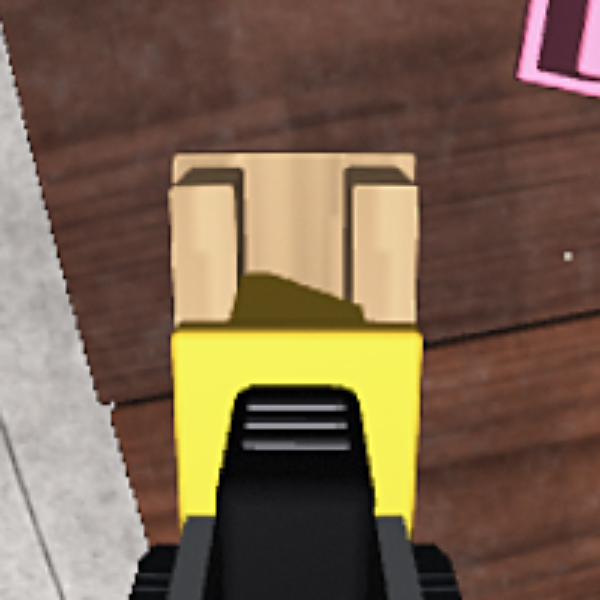

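The block hangs over the slot and lines up with both cheeks, as the wrist crop shows with the slot at 240–350 and the plate at 172–420 straddling it. Lowering it now.

Run:
```python
from h import *
pr=lambda t:(lambda s:print(t,s['time_s'],s['tool_pos'],s['contact_force'],s['grip_width']))(readout.state())
robot.movel([.472,-.2755,.155],feed=.1); robot.sleep(.15); pr("a")
print(robot.movel([.472,-.2755,.108],feed=.06,stop_force=8)); pr("b")
print(robot.movel([.472,-.2755,.097],feed=.03,stop_force=6)); pr("c")
robot.grip(.06); robot.sleep(.2); pr("d")
x=readout.state()['tool_pos']
robot.movel([x[0],x[1],.16],feed=.1)
robot.movel([.472,-.2755,.24],feed=.2); robot.sleep(.2); pr("e")
s=readout.state();im3=imaging.get_image('wrist');T,K=wristT(s);np.savez('w6.npz',T=T,K=K);cv2.imwrite("pics/w6.png",im3[:,:,::-1])
im=imaging.get_image('side')
cv2.imwrite("pics/f1.png",np.hstack([cv2.resize(im[280:380,260:360,::-1],(400,400),interpolation=cv2.INTER_CUBIC),cv2.resize(im3[115:230,262:377,::-1],(400,400),interpolation=cv2.INTER_CUBIC)]))
```

```text
a 25.0333 [ 0.4726 -0.2757  0.1559] [-0.4987  0.1088 -0.865 ] 0.024015642866314937
False
b 25.9667 [ 0.4724 -0.2756  0.1083] [ 1.0343 -0.5402 -1.1503] 0.0236887650360433
True
c 26.3167 [ 0.4725 -0.2755  0.0994] [0.0454 1.4432 3.3399] 0.02387082496477517
d 26.9583 [ 0.4716 -0.2752  0.0984] [ 0.0025 -0.085   0.1498] 0.05980586163916349
e 28.475 [ 0.4713 -0.2752  0.2385] [-0.7043  0.3384  0.3119] 0.060208461267615816
```

View pics/f1.png

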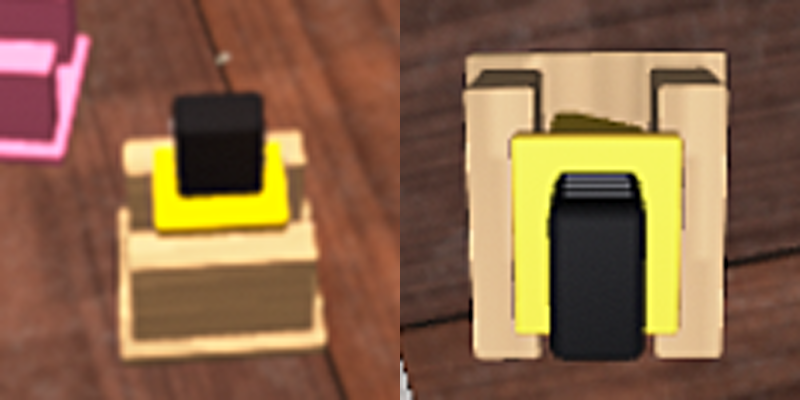

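The spacer hangs centred in the stand, with its shoulders on the cheeks and released. I'll take one clear look at the slats before handing in.

Run:
```python
from h import *
robot.move_to(rk(-.01,0,.25),down(A)); robot.sleep(.3); s=st("check")
im=imaging.get_image('wrist');cv2.imwrite('pics/w7.png',im[:,:,::-1]);T,K=wristT(s)
cv2.imwrite("pics/d7.png",cv2.resize(im[60:310,120:520,::-1],None,fx=2,fy=2,interpolation=cv2.INTER_CUBIC))
g3=cv2.GaussianBlur(im,(0,0),.8).astype(float).sum(2)
for x in (-.05,-.03,0,.03,.05):
    ys=np.arange(-.120,.125,.00025)
    uv=pjw(T,K,np.array([rk(x,y,.062) for y in ys])).astype(np.float32)
    v=cv2.remap(g3.astype(np.float32),uv[None,:,0],uv[None,:,1],cv2.INTER_LINEAR)[0]
    gr=np.gradient(v)
    out=[]
    for k in range(4):
        for e in (-17,17):
            c=-96+64*k+e; m=np.abs(ys*1000-c)<5; sg=(gr if k==0 else -np.sign(e)*gr)
            i=np.where(m)[0][np.argmax(sg[m] if k else np.abs(gr[m]))]; out.append(ys[i]*1000)
    out=np.array(out).reshape(4,2); cc=out.mean(1); print(x,out.ravel(),"centres",cc,"diff",np.diff(cc))
```

```text
check t=30.30 [ -9.7729  -0.7398 250.0181] F [0.125  0.9251 0.1769] w 0.05980304554038805
-0.05 [-117.    -79.5   -49.75  -16.25   13.25   47.25   77.5   112.  ] centres [-98.25 -33.    30.25  94.75] diff [65.25 63.25 64.5 ]
-0.03 [-117.    -75.5   -49.5   -16.5    13.75   46.75   77.    111.25] centres [-96.25  -33.     30.25   94.125] diff [63.25  63.25  63.875]
0 [-117.25  -76.25  -49.    -16.75   14.25   46.5    78.5   110.5 ] centres [-96.75  -32.875  30.375  94.5  ] diff [63.875 63.25  64.125]
0.03 [-116.5   -75.5   -49.25  -16.25   14.75   47.     77.    111.  ] centres [-96.    -32.75   30.875  94.   ] diff [63.25  63.625 63.125]
0.05 [-117.5   -78.5   -50.    -16.5    14.     47.25   77.25  111.75] centres [-98.    -33.25   30.625  94.5  ] diff [64.75  63.875 63.875]
```

View pics/d7.png

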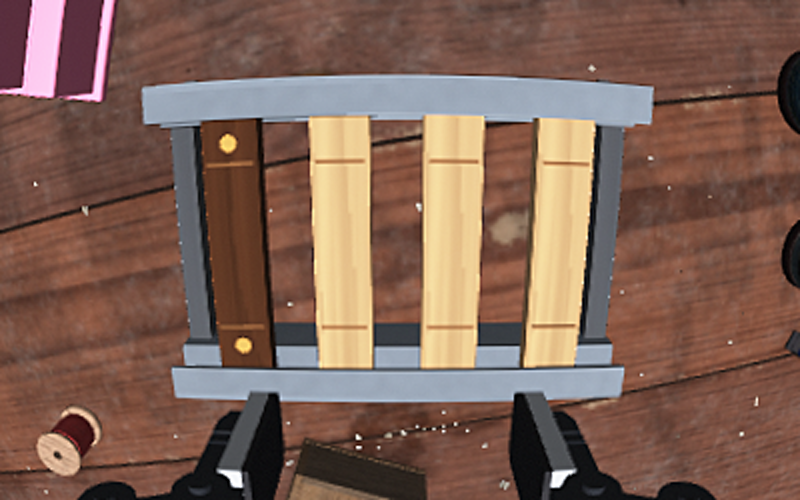

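The four slats are evenly spaced, at 63 to 65 mm centre to centre against the 61 to 67 allowed. The arm is clear of everything, so I'm handing in.

Run:
```python
from h import *
robot.job_done(); print("done")
```

```text
the job is handed in; nothing more can be done
done
```

I set all three gaps with the spacer, hung it back in the plywood stand, and handed the job in at about 30 s of the 54 s allowed. The system gave no verdict.

- **Pressing:** The spacer reached the expected full depth in each gap, with the tool at 95.3–95.4 mm against 95.4 predicted. The seated positions were 64.1 mm apart each time. I touched the fixed dark slat first to set the reference.
- **Slat spacing:** The last wrist-camera check gave 63.3–65.3, 63.3–63.9 and 63.1–64.5 mm centre to centre, against the allowed 61–67 mm. The dark slat's edges were hard to pick out in the image, so the first figure is the least certain of the three.
- **Spacer in stand:** The side and wrist pictures show it released, upright and roughly centred in the slot, with its shoulders on the cheeks. The tool height at contact matched the height at which I first gripped it (99.4 mm).
- **Bystanders:** My path never came near the boxes or the spool, and in the last picture they look undisturbed, but I did not measure their final positions.
- **Disagreement:** The side and wrist cameras differed by about 3.5 mm in x when locating the rack and stand. That lies mostly along the slats and the handle, so it did not affect the result.

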